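Check the charge of two battery packs on the workshop bench

TASK

Check the charge of two of the three loose battery packs on the bench: with the fingertips press the round button on top of the tallest pack all the way down, keep it down for at least half a second and let it spring back, then do the same with the flattest pack. Press gently, without gripping, lifting, tipping or shifting the packs. Leave the middle-sized pack, the pack on the charger and everything else on the bench untouched.

Things in the scene. Friction and masses are not known exactly. Their poses are not given: they have to be found in the camera images.
- pack_tall: the tallest and biggest of the three loose battery packs, 132 x 82 x 92 mm (x, y, z), black on a grey base, under 1 kg. Origin: centre of the underside; x along its length, z up. On top: a grey round button 38 mm from the middle towards -x, white lamp windows at the -x edge, and at the +x end a terminal block 8 mm high that begins 52 mm from the button's centre
- tall_button_top (a point): centre of the top face of the tallest and biggest loose pack's button; moves with the button. The button is a cylinder 18 mm across that stands 8 mm above the pack's top, so 100 mm above the bench when not pressed
- tall_button (a joint): how far that button is pressed straight down, m: 0 = up, 0.006 = fully down (stop). It springs back; it starts to move at about 1.3 N and takes about 5 N to reach the stop
- pack_middle: the middle-sized of the three loose battery packs, 122 x 78 x 66 mm (x, y, z), black on a grey base, under 1 kg. Origin: centre of the underside; x along its length, z up. On top: a grey round button 33 mm from the middle towards -x, white lamp windows at the -x edge, and at the +x end a terminal block 8 mm high that begins 42 mm from the button's centre
- middle_button_top (a point): centre of the top face of the middle-sized loose pack's button; moves with the button. The button is a cylinder 18 mm across that stands 8 mm above the pack's top, so 74 mm above the bench when not pressed
- middle_button (a joint): how far that button is pressed straight down, m: 0 = up, 0.006 = fully down (stop). It springs back; it starts to move at about 1.3 N and takes about 5 N to reach the stop
- pack_flat: the flattest and smallest of the three loose battery packs, 116 x 76 x 46 mm (x, y, z), black on a grey base, under 1 kg. Origin: centre of the underside; x along its length, z up. On top: a grey round button 30 mm from the middle towards -x, white lamp windows at the -x edge, and at the +x end a terminal block 8 mm high that begins 36 mm from the button's centre
- flat_button_top (a point): centre of the top face of the flattest and smallest loose pack's button; moves with the button. The button is a cylinder 18 mm across that stands 8 mm above the pack's top, so 54 mm above the bench when not pressed
- flat_button (a joint): how far that button is pressed straight down, m: 0 = up, 0.006 = fully down (stop). It springs back; it starts to move at about 1.3 N and takes about 5 N to reach the stop
- charger: charger, fixed to the bench, 165 x 115 mm, with a fourth pack (122 x 78 x 66 mm, the same look as the loose ones) clipped on it: the pack's top is 118 mm above the bench. Not to be touched. Origin: under its centre on the bench, x along its length
- charger_button (a joint): how far the button of the pack on the charger is pressed, m (same button); must stay 0
- tape_measure: tape measure, 70 x 36 x 66 mm, grey; standing on its edge; loose bystander, origin at the centre of its underside
- tape_roll: roll of masking tape lying flat, 96 mm across, 25 mm high; loose bystander, origin at the centre of its underside
- sanding_block: wood and cork sanding block, 95 x 60 x 38 mm; loose bystander, origin at the centre of its underside
- screwdriver: screwdriver lying on the bench, about 0.2 m long (origin under its middle, lying along its own x); loose bystander
- glue: white glue bottle, 64 mm across, 190 mm high; loose bystander, origin at the centre of its underside
- screw_tin: round tin, 84 mm across, 85 mm high; loose bystander, origin at the centre of its underside
- offcut: offcut of timber lying flat, 210 x 44 x 32 mm; loose bystander, origin at the centre of its underside

How it is judged:
By the outcome, as a careful person would: the job done as asked, in the order asked, and still so for the second after the job is handed in, with the robot touching nothing.
It also fails if it takes over 48 s, if anything falls off the work surface, if the arm or the gripper's body presses on something with over 40 N, if the wrist force passes 120 N, or if a joint passes its speed limit or range.

ROBOT

A 7-joint arm with a two-finger parallel gripper is mounted at the origin on the work surface. World frame = base frame: x ahead of the robot, y to its left, z up, the work surface at z = 0. Lengths are in mm, angles in rad, forces in N, time in s.
With the tool pointing down it reaches from about 375 to 925 mm from the base axis. Payload 3.1 kg.
Tool frame: the origin (TCP) lies midway between the tips of the shut fingers; the grasp point (between the pads) lies 19 mm behind it; z points along the fingers, y is the line along which they close (so a half turn about z gives the same grasp; the last joint's range is limited). The gripper opens to 85 mm and grips with 20 to 120 N. Pads are 22 mm wide; open, the fingers measure 114 mm over their backs; the gripper's body (76 mm by 85 mm) begins 54 mm behind the grasp point. The pads swing forward as they close: fully open they stand 13 mm farther back than shut.
Start: joints at [-1.42, 0.383, 0.044, 1.598, -0.018, 1.161, -0.05], TCP at [160.033, 629.994, 231.269] pointing down, gripper open.
Joint ranges: [-2.61, 2.61], [-0.41, 2.15], [-1.48, 1.57], [0, 2.5], [-1.57, 4.71], [0.05, 1.97], [-2.85, 2.85]. Speed limits (rad/s): [2.79, 2.79, 3.14, 3.14, 3.14, 3.14, 3.14].

INTERFACE

Orientations are given as a unit quaternion [x, y, z, w].
In Python, from rig import * gives the robot as it stands.
- The arm moves only by the shell command python3 -m jog 'ROWS' [OPENING] [FORCE]. ROWS is JSON, a list of rows, each a list of 6 numbers: the shift along the world's x, y, z scaled (see below), then the turn, a rotation vector about the world's x, y, z scaled (see below). A call has 1 to 20 rows; each row is the pose to reach, as a shift and turn from the pose commanded when the call began; what a row does not reach only later rows make up. The controller multiplies each number of a shift by 0.3 m and each number of a turn by 30 degrees. A row lasts 1/8 s, in which the tool goes at most 62.5 mm and 10.7 degrees, less where a joint would pass 70% of its speed; a pose out of reach is approached as far as the arm can. A call with a number of a shift or a turn outside -1 to 1 is refused whole. A call with a gripper value outside its range is refused whole. OPENING is the opening, from 0 (shut) to 1 (fully open), set as the call begins (- or left out, the last holds). The fingers move at their own pace and stop on an object; FORCE is the grip in N (left out, the last holds). Time passes only in rows, so rows that repeat a pose let the fingers close. It gives the time, the measured TCP pose, the force, the opening and the grip force at its end, in the units of the state.
- state(): the state, without advancing time (a new reading comes with each control period).
- grab_frame(name): name is "side" or "top" or "wrist"; returns the picture (400x640x3 uint8, red, green, blue); there is no depth.
- camera_info(name): a dict with "camera_matrix" (3x3 intrinsics, pixels), "extrinsics" (4x4, takes a point from camera to world coordinates). Camera axes: x right, y up, looking along -z (the intrinsics and any distortion apply to the point x, -y, -z); pixel columns grow to the right and rows downward; lengths in mm; the calibration is good to about 2 mm. A picture is of the moment at which its call begins: read the wrist's pose just before it. camera_info takes no time and is no camera call; for the wrist camera it gives the pose at the moment of the call.
- hand_in(): hands the job in; it is judged then, once.
Trained networks look in the newest picture that a camera, given by its name, has taken for a name from the list of things; names that differ only in an ending like _2 or _b are one class to them, and where a whole thing is asked for, a point or a joint stands for the part that bears it (a point fixed in the world has none). Each returns a list of dicts, best first, with "score" (0 to 1); they miss things now and then, are a little off and sometimes report something else, mostly with a low value. They report only what shows in the picture. A call takes as long as a camera call.
- recognise(label, camera): "xy" ([column, row] in pixels, amid what is visible of it).
- masks_of(label, camera): "region" (400x640 bool, what is visible of it) and "xy" ([column, row] in pixels, amid what is visible of it).
- tip_of(label, camera): "xy" ([column, row] in pixels: a listed point, or the origin of a listed thing).
The state is a dict: "clock": time; "qpos": joint angles; "qd": joint speeds; "effort": joint torques, N m; "eef_pos": TCP position; "ee_rot": TCP orientation; "ft_force": force on the tool from outside, world axes, zero at the start; "torque": the same for the moment, N m; "finger_gap": finger opening in mm; "gripper_force": force on a finger pad.
Only numpy, scipy, OpenCV 4.12 (cv2) and the standard library are available. Lean on these libraries where they do the work, as an engineer would, in place of code of your own. Each camera call takes 0.05 s, during which the arm holds its last target. There are 200 camera calls.

## Working session

There is one attempt and no reset: what is moved stays moved. The work goes in short steps, Python scripts to look and compute and a shell command to move; the robot and the scene stay as the last step left them, time stands still between calls to the robot, and variables do not carry over. Pictures are saved under pics/ and viewed, at most 10 in all, crops included, and the job is handed in when it is done.

```bash
mkdir -p pics; cat > h.py <<'E'
from rig import *
import numpy as np, cv2
def save(cam,fn):
    im=grab_frame(cam); cv2.imwrite('pics/'+fn,im[:,:,::-1]); return im
def ray(cam,px,info=None):
    c=info or camera_info(cam); K=np.array(c["camera_matrix"]);E=np.array(c["extrinsics"])
    d=np.linalg.inv(K)@[px[0],px[1],1]; d=E[:3,:3]@[d[0],-d[1],-d[2]]
    return E[:3,3],d
def atz(cam,px,z,info=None):
    o,d=ray(cam,px,info); return o+d*(z-o[2])/d[2]
def proj(cam,p,info=None):
    c=info or camera_info(cam); K=np.array(c["camera_matrix"]);E=np.array(c["extrinsics"])
    q=E[:3,:3].T@(np.array(p)-E[:3,3]); u=K@[q[0],-q[1],-q[2]]; return u[:2]/u[2]
E
python3 - <<'E'
from h import *
print({k:v for k,v in camera_info('top').items() if k!='camera_matrix' and k!='extrinsics'})
for cam in('top','side'):
    save(cam,cam+'0.png')
    for l,z in(('tall_button_top',100),('middle_button_top',74),('flat_button_top',54)):
        for r in tip_of(l,cam)[:4]: print(cam,l,np.round(r['xy']),round(r['score'],2),np.round(atz(cam,r['xy'],z)))
print(state()['clock'],state()['ee_rot'],state()['ft_force'])
E
```

```text
{}
top tall_button_top [453. 188.] 0.55 [ 551. -401.  100.]
top tall_button_top [317. 144.] 0.42 [674.   9. 100.]
top middle_button_top [393. 196.] 0.57 [ 523. -226.   74.]
top flat_button_top [390. 146.] 0.63 [ 680. -220.   54.]
top flat_button_top [245. 210.] 0.53 [471. 230.  54.]
side tall_button_top [262. 189.] 0.43 [680.   9. 100.]
side tall_button_top [375. 194.] 0.21 [370.   2. 100.]
side middle_button_top [323. 152.] 0.47 [ 526. -222.   74.]
side flat_button_top [331. 268.] 0.57 [479. 232.  54.]
0.4 [ 1.24087625e-01  9.92271249e-01 -1.73046074e-04 -1.80204277e-05] [ 0.63426465  0.04573741 -0.41773443]
```

View pics/top0.png

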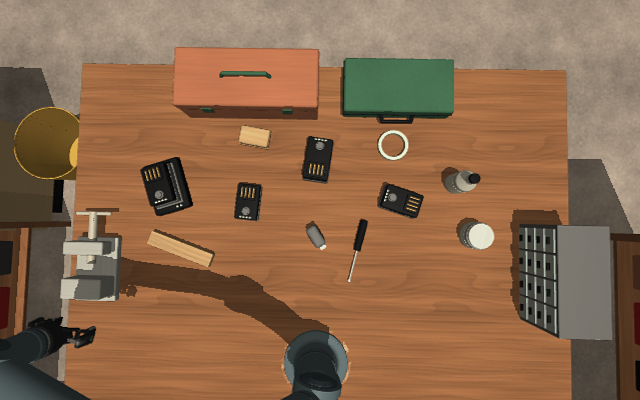

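View pics/side0.png

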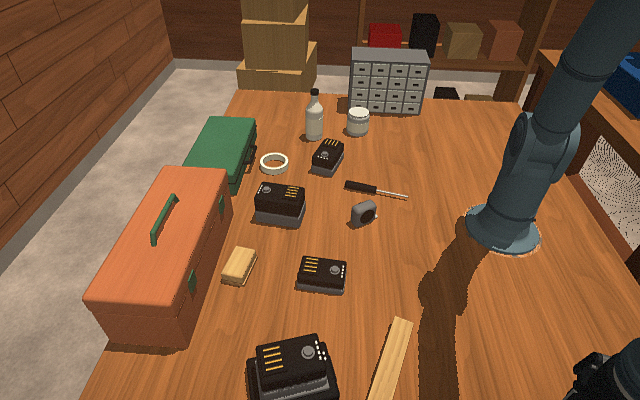

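The side view shows the tall pack at (280,203), the flat one at (322,273) and the middle one at (328,155). The charger pack is at (290,370). In the top view the tall button is at about (320,145) and the flat button at about (244,210). I'll shut the fingers and move above the tall pack for a wrist view.

```bash
python3 -m jog '[[0.85,-1,0,0,0,0],[0.85,-1,0,0,0,0],[0.85,-1,0,0,0,0],[0.85,-1,0,0,0,0],[0.85,-1,0,0,0,0],[0.85,-1,0,0,0,0],[0.85,-1,0,0,0,0],[0.85,-1,0,0,0,0],[0.85,-1,0,0,0,0]]' 0 20
python3 -m jog '[[0.75,-0.85,0,0,0,0],[0.75,-0.85,0,0,0,0],[0.75,-0.85,0,0,0,0],[0.75,-0.85,0,0,0,0],[0.75,-0.85,0,0,0,0],[0.75,-0.85,0,0,0,0],[0.75,-0.85,0,0,0,0],[0.75,-0.85,0,0,0,0],[0.75,-0.85,0,0,0,0]]'
python3 - <<'E'
from h import *
i=camera_info('wrist'); save('wrist','w1.png'); print(np.round(i['extrinsics'],2))
for l,z in(('tall_button_top',100),('flat_button_top',54)):
    for r in tip_of(l,'wrist')[:3]: print(l,np.round(r['xy']),round(r['score'],2),np.round(atz('wrist',r['xy'],z,i)))
s=state();print(s['clock'],s['eef_pos'],s['ee_rot'],s['ft_force'],s['finger_gap'])
E
```

```text
clock: 1.52
eef_pos: [413.8, 331.6, 231.3]
ee_rot: [0.123, 0.992, 0.0, -0.0]
ft_force: [0.0, -0.8, -0.9]
finger_gap: -0.1
gripper_force: 0.0
clock: 2.65
eef_pos: [639.0, 78.5, 231.0]
ee_rot: [0.122, 0.993, 0.001, -0.001]
ft_force: [0.2, 0.1, -0.5]
finger_gap: -0.0
gripper_force: 0.0
[[ 2.4000e-01 -9.3000e-01 -2.9000e-01  5.6532e+02]
 [ 9.7000e-01  2.3000e-01  7.0000e-02  9.6940e+01]
 [ 0.0000e+00 -3.0000e-01  9.5000e-01  3.7353e+02]
 [ 0.0000e+00  0.0000e+00  0.0000e+00  1.0000e+00]]
tall_button_top [253. 241.] 0.78 [673.  -0. 100.]
2.8 [639.4691033   76.72401983 231.35583828] [ 1.22816459e-01  9.92429321e-01  3.64965078e-04 -1.62840024e-04] [-0.6528853  -0.03551922  0.31954905] 0.16223480364559845
```

View pics/w1.png

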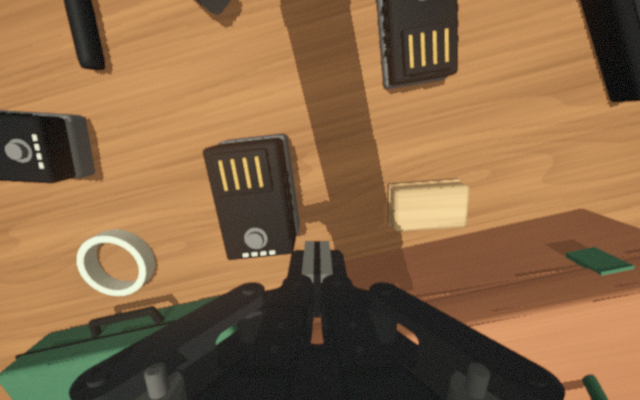

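The wrist view shows the tall pack's button at about (256,239) with its lamps below it. I'll refine that by segmentation.

```bash
cat >> h.py <<'E'
def button(cam,im,px,z,info,r=16):
    x0,y0=[int(round(v))-r for v in px]; g=cv2.cvtColor(im[y0:y0+2*r,x0:x0+2*r],cv2.COLOR_RGB2GRAY)
    t,b=cv2.threshold(g,0,255,cv2.THRESH_OTSU); b=((g>75)&(g<190)).astype(np.uint8)
    n,l,st,c=cv2.connectedComponentsWithStats(b)
    for k in range(1,n):
        if st[k,4]>60: p=c[k]+[x0,y0]; print('blob',st[k],np.round(p,1),np.round(atz(cam,p,z,info),1))
    print(g[::2,::2])
E
python3 - <<'E'
from h import *
i=camera_info('wrist'); im=grab_frame('wrist'); button('wrist',im,(256,239),100,i)
t=camera_info('top');it=grab_frame('top')
for p in((673,0,100),(676,3,100)):print(proj('top',p),proj('side',p))
big=cv2.hconcat([cv2.resize(it[130:190,290:345],(400,436),interpolation=2),cv2.resize(it[175:230,225:275],(400,436),interpolation=2)])
cv2.imwrite('pics/c.png',big[:,:,::-1])
E
```

```text
blob [  5   3  25  23 450] [257. 237.] [671.2   3.4 100. ]
blob [ 3 26 29  6 91] [258.8 251.8] [688.3  -0.  100. ]
[[ 57  56  52  54  58  57  52  54  54  59  55  55  54  58  60  55]
 [ 54  58  54  56  55  50  55  56  61  59  54  58  50  55  54  53]
 [ 60  56  59  53  52  71 107 128 135 130 115  77  55  55  56  51]
 [ 58  57  57  57  82 133 150 150 146 151 151 147 112  60  55  55]
 [ 58  56  55  74 136 151 132 112 101  95 104 143 149 115  57  52]
 [ 58  57  53 113 152 138 130 142 140 133 101  87 139 149  76  52]
 [ 60  57  60 136 147 149 158 157 160 158 150 120 103 152 111  52]
 [ 56  57  63 138 152 156 158 156 157 157 156 148  95 143 127  58]
 [ 56  56  56 124 161 157 156 156 156 156 158 154 106 140 128  59]
 [ 55  56  52  88 148 156 155 157 153 155 156 154 118 145  99  56]
 [ 55  53  55  62 119 152 154 157 155 155 154 147 133 138  70  48]
 [ 52  53  50  55  68 117 146 153 156 154 153 143 126  81  49  54]
 [ 56  52  52  55  52  59  78 116 127 126 128 104  70  47  50  52]
 [ 54  57  52  54  55  53  53  58  62  65  64  70  91  95  60  87]
 [ 54  54  83 103 111  73  84 161 178 153  64 187 215 210 116 144]
 [ 53  55 158 217 220 147 116 223 231 199  81 189 220 201 115 110]]
[319.87019299 144.83892279] [265.63862858 186.9740973 ]
[318.89703363 143.83753867] [264.38406927 187.60035358]
```

View pics/c.png

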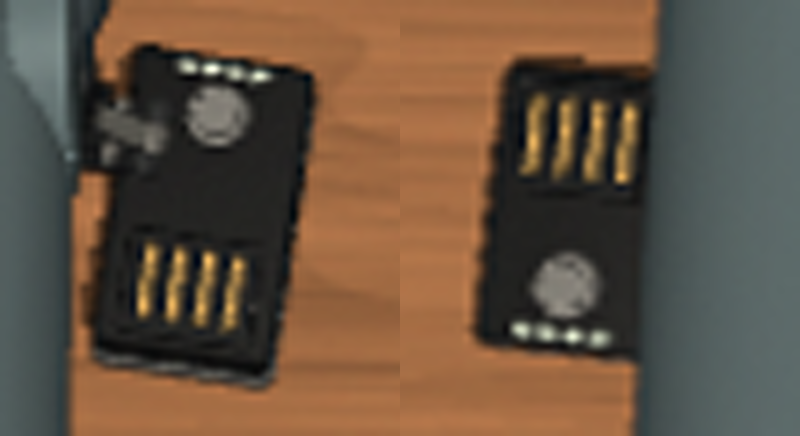

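The crop shows the tall button at about (319.8,145.4) in the top view. That agrees with the wrist disc and gives a target of about (673, 1). I'll go above it and down to just above the button.

```bash
python3 -m jog '[[0.11,-0.247,0,0,0,0],[0.11,-0.247,0,0,0,0],[0.11,-0.247,-0.2,0,0,0],[0.11,-0.247,-0.35,0,0,0],[0.11,-0.247,-0.4,0,0,0],[0.11,-0.247,-0.4,0,0,0],[0.11,-0.247,-0.4,0,0,0]]'
python3 - <<'E'
from h import *
i=camera_info('wrist'); im=save('wrist','w2.png')
s=state();print(s['clock'],s['eef_pos'],s['ft_force'])
print(proj('wrist',s['eef_pos'],i),proj('wrist',(673,1,100),i))
for r in tip_of('tall_button_top','wrist')[:2]: print(r['xy'],r['score'],atz('wrist',r['xy'],100,i))
E
```

```text
clock: 3.78
eef_pos: [675.1, 0.8, 113.9]
ee_rot: [0.124, 0.992, 0.0, 0.002]
ft_force: [0.8, -0.1, 0.9]
finger_gap: -0.1
gripper_force: 0.0
3.825 [675.21044077   0.81022287 114.13131893] [-0.5398071  -0.73856477 -0.01428155]
[316.17183802 255.48276921] [315.59219292 241.10512587]
[540.7, 179.3] 0.3 [667.15744559 135.34766314 100.        ]
```

View pics/w2.png

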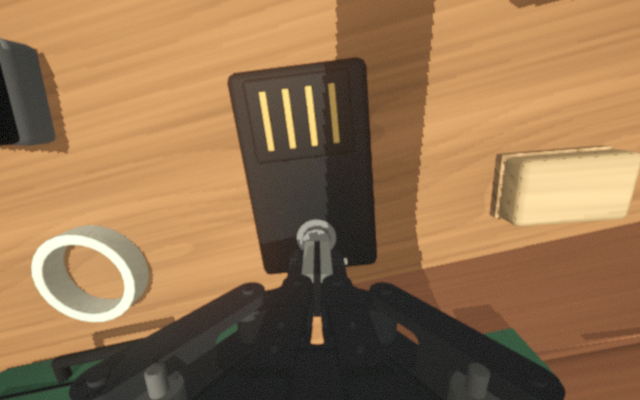

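The fingertips are over the button, which is at about (317,238). Pressing down in small steps.

```bash
python3 -m jog '[[0,0,-0.015,0,0,0],[0,0,-0.03,0,0,0],[0,0,-0.037,0,0,0],[0,0,-0.04,0,0,0],[0,0,-0.043,0,0,0],[0,0,-0.043,0,0,0],[0,0,-0.043,0,0,0]]'
```

```text
clock: 4.75
eef_pos: [673.0, 0.9, 98.5]
ee_rot: [0.124, 0.992, 0.0, -0.0]
ft_force: [-1.9, 0.4, 2.2]
finger_gap: -0.2
gripper_force: 1.1
```

```bash
python3 -m jog '[[0,0,-0.005,0,0,0],[0,0,-0.01,0,0,0],[0,0,-0.013,0,0,0],[0,0,-0.015,0,0,0],[0,0,-0.016,0,0,0],[0,0,-0.016,0,0,0]]'; python3 -c "
from h import *
for k in range(4):
  grab_frame('side'); s=state(); print(s['eef_pos'],s['ft_force'])"
```

```text
clock: 5.5
eef_pos: [673.3, 0.9, 94.2]
ee_rot: [0.124, 0.992, 0.0, 0.0]
ft_force: [-3.3, -0.2, 5.8]
finger_gap: -0.0
gripper_force: 3.1
[673.23392535   0.88420896  94.24365807] [-2.43765882  0.3307978   6.42891646]
[673.25662811   0.91120581  94.23736671] [-2.98114104 -0.23888021  5.73395952]
[673.2330924    0.89277529  94.21702885] [-3.09987196 -0.05019396  6.51866459]
[673.24314779   0.89458127  94.2411732 ] [-1.90646127  0.4593476   6.34167966]
```

```bash
python3 -m jog '[[0,0,-0.002,0,0,0],[0,0,-0.004,0,0,0],[0,0,-0.004,0,0,0],[0,0,-0.004,0,0,0],[0,0,-0.004,0,0,0],[0,0,-0.004,0,0,0],[0,0,-0.004,0,0,0],[0,0,-0.004,0,0,0]]'
```

```text
clock: 6.7
eef_pos: [673.3, 0.9, 94.1]
ee_rot: [0.124, 0.992, 0.0, 0.0]
ft_force: [-4.9, 0.4, 10.7]
finger_gap: -0.2
gripper_force: 5.2
```

The position held at 94 mm while the force rose to 10.7 N, so the button was on its stop for over 0.5 s. Releasing, then moving towards the flat pack.

```bash
python3 -m jog '[[0,0,0.01,0,0,0],[0,0,0.025,0,0,0],[0,0,0.04,0,0,0],[0,0,0.07,0,0,0],[0,0,0.2,0,0,0],[0,0,0.4,0,0,0],[0,0,0.45,0,0,0],[0,0,0.45,0,0,0]]'
python3 -m jog '[[-0.76,0.93,0,0,0,0],[-0.76,0.93,0,0,0,0],[-0.76,0.93,0,0,0,0],[-0.76,0.93,0,0,0,0],[-0.76,0.93,0,0,0,0],[-0.76,0.93,0,0,0,0],[-0.76,0.93,0,0,0,0],[-0.76,0.93,0,0,0,0],[-0.76,0.93,0,0,0,0]]'
python3 - <<'E'
from h import *
i=camera_info('wrist'); im=save('wrist','w3.png');s=state();print(s['clock'],s['eef_pos'],s['ft_force'])
it=grab_frame('top')
for cam,l,z in(('wrist','flat_button_top',54),('top','flat_button_top',54),('top','tall_button_top',100)):
    for r in tip_of(l,cam)[:2]: print(cam,l,r['xy'],r['score'],np.round(atz(cam,r['xy'],z,i if cam=='wrist' else None),1))
big=cv2.hconcat([cv2.resize(it[130:190,290:345],(400,436),interpolation=2),cv2.resize(it[175:230,225:275],(400,436),interpolation=2)])
cv2.imwrite('pics/c3.png',cv2.vconcat([cv2.resize(big,(640,349)),im[:240]])[:,:,::-1])
E
```

```text
clock: 7.7
eef_pos: [674.1, 0.7, 229.2]
ee_rot: [0.124, 0.992, 0.0, 0.002]
ft_force: [-0.5, -0.5, -0.1]
finger_gap: -0.3
gripper_force: 0.0
clock: 8.82
eef_pos: [445.8, 277.8, 226.5]
ee_rot: [0.126, 0.992, -0.001, -0.0]
ft_force: [0.1, -0.5, 0.6]
finger_gap: -0.1
gripper_force: 0.0
8.875 [445.94855781 277.9507781  226.74167083] [0.20573888 0.40475127 0.65162934]
wrist flat_button_top [284.0, 214.6] 0.7 [472.9 230.4  54. ]
top flat_button_top [249.1, 210.1] 0.39 [472.4 216.1  54. ]
top tall_button_top [316.3, 145.7] 0.58 [670.2  10.7 100. ]
```

View pics/c3.png

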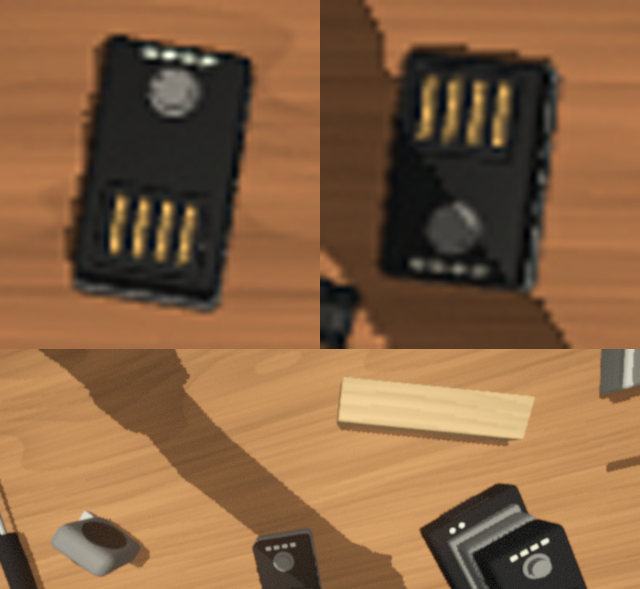

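The tall pack hasn't moved; its button is at the same crop pixel as before. The flat button is at wrist (284,213). I'll triangulate its height to confirm which pack it is.

```bash
python3 - <<'E'
from h import *
from scipy.optimize import least_squares as L
i=camera_info('wrist'); side=grab_frame('side'); rs=tip_of('flat_button_top','side'); print(rs)
rm=tip_of('middle_button_top','side')
def tri(obs):
    r=L(lambda p:np.concatenate([proj(c,p)-q for c,q in obs]),[500,0,60]);print(np.round(r.x,1),np.round(r.fun,1))
o=[('wrist',(284,213.5)),('top',(245.3,210.4)),('side',rs[0]['xy'])]
tri(o);tri(o[:2]);tri(o[1:])
tri([('top',(393,196)),('side',rm[0]['xy'])])
E
```

```text
[{'xy': [332.9, 269.9], 'score': 0.43}]
[473.6 231.   47.1] [-0.3 -0.1 -0.6 -0.7  0.1  0.1]
[473.6 231.   46.6] [-0.3 -0.2 -0.5 -0.7]
[472.9 229.4  45.5] [ 0.  -0.5  0.4  0. ]
[ 525.  -226.9   68.8] [ 0.  -0.2  0.2  0. ]
```

Triangulated heights are about 47 mm for this pack and about 69 mm for the middle one, so this is the flat pack. The target is (472.5, 230).

```bash
python3 -m jog '[[0.092,-0.166,0,0,0,0],[0.092,-0.166,0,0,0,0],[0.092,-0.166,-0.2,0,0,0],[0.092,-0.166,-0.4,0,0,0],[0.092,-0.166,-0.5,0,0,0],[0.092,-0.166,-0.54,0,0,0],[0.092,-0.166,-0.54,0,0,0],[0.092,-0.166,-0.54,0,0,0]]'
python3 - <<'E'
from h import *
i=camera_info('wrist'); save('wrist','w4.png')
print(proj('wrist',state()['eef_pos'],i),proj('wrist',(472.5,230,54),i))
E
```

```text
clock: 10.22
eef_pos: [474.2, 231.0, 67.1]
ee_rot: [0.124, 0.992, 0.001, 0.001]
ft_force: [0.1, -0.4, -0.6]
finger_gap: -0.2
gripper_force: 0.0
[316.15987906 255.26612406] [313.80853157 242.883775  ]
```

View pics/w4.png

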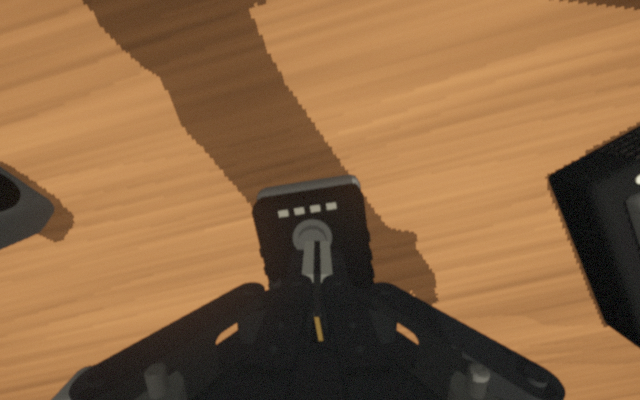

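The button shows at (312,239), right under the tips. Pressing.

```bash
python3 -m jog '[[0,0,-0.015,0,0,0],[0,0,-0.03,0,0,0],[0,0,-0.037,0,0,0],[0,0,-0.04,0,0,0],[0,0,-0.043,0,0,0],[0,0,-0.043,0,0,0],[0,0,-0.043,0,0,0]]'
```

```text
clock: 11.15
eef_pos: [472.4, 230.0, 52.5]
ee_rot: [0.124, 0.992, -0.0, -0.0]
ft_force: [-1.0, -0.9, 1.9]
finger_gap: -0.2
gripper_force: 1.1
```

```bash
python3 -m jog '[[0,0,-0.005,0,0,0],[0,0,-0.01,0,0,0],[0,0,-0.013,0,0,0],[0,0,-0.015,0,0,0],[0,0,-0.018,0,0,0],[0,0,-0.02,0,0,0],[0,0,-0.02,0,0,0],[0,0,-0.02,0,0,0],[0,0,-0.02,0,0,0],[0,0,-0.02,0,0,0],[0,0,-0.02,0,0,0],[0,0,-0.02,0,0,0]]'
```

```text
clock: 12.65
eef_pos: [472.6, 230.1, 48.0]
ee_rot: [0.124, 0.992, 0.0, -0.001]
ft_force: [-4.9, -2.2, 14.5]
finger_gap: 0.3
gripper_force: 7.2
```

The flat button is on its stop (48.0 mm, 14.5 N) and held for about 0.8 s. Releasing and lifting clear.

```bash
python3 -m jog '[[0,0,0.01,0,0,0],[0,0,0.025,0,0,0],[0,0,0.04,0,0,0],[0,0,0.07,0,0,0],[0,0,0.2,0,0,0],[0,0,0.4,0,0,0],[0,0,0.5,0,0,0],[-0.1,0.2,0.5,0,0,0],[-0.1,0.2,0.5,0,0,0],[-0.1,0.2,0.5,0,0,0],[-0.1,0.2,0.5,0,0,0]]'
python3 - <<'E'
from h import *
it=grab_frame('top'); sd=grab_frame('side')
cv2.imwrite('pics/end.png',cv2.vconcat([cv2.resize(it[110:240,140:420],(640,297)),cv2.resize(sd[130:300,220:400],(320,302)).repeat(2,1)])[:,:,::-1]); print(state()['ft_force'])
E
```

```text
clock: 14.02
eef_pos: [443.3, 288.5, 196.2]
ee_rot: [0.125, 0.992, -0.001, 0.0]
ft_force: [-0.0, 0.2, 0.0]
finger_gap: 0.1
gripper_force: 0.0
[ 0.79501997 -0.39035828 -0.43204273]
```

View pics/end.png

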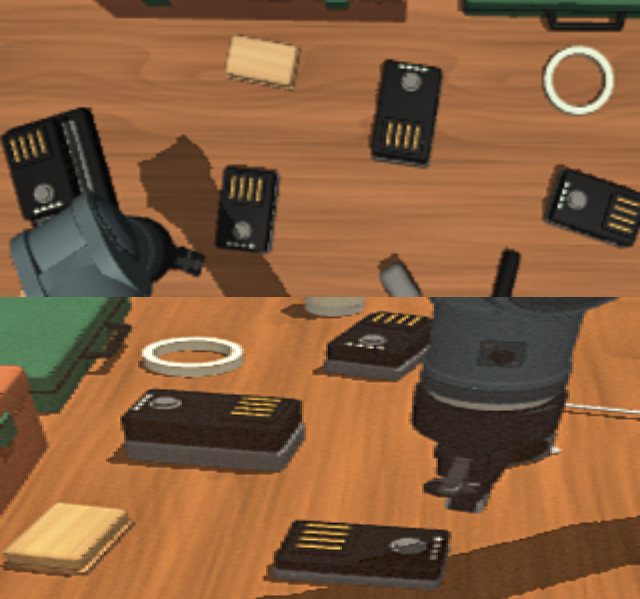

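Both packs are in place with their buttons up, and the gripper is clear of everything.

```bash
python3 -c "
from rig import *
print(hand_in())"
```

```text
the job is handed in; nothing more can be done
None
```

I pressed the tall pack's button and then the flat pack's fully down, held each for over half a second and let it spring back; the final pictures show neither pack visibly moved, and the job is handed in.

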